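# Load the seasoning caddy for the kitchen line

## Robot

A 7-joint arm with a two-finger parallel gripper is mounted at the origin on the work surface. World frame = base frame: x ahead of the robot, y to its left, z up, the work surface at z = 0. Lengths are in m, angles in rad, forces in N, time in s.
With the tool pointing down it reaches from about 0.425 to 0.875 m from the base axis. Payload 8.4 kg.
Tool frame: the origin (TCP) lies midway between the tips of the shut fingers; the grasp point (between the pads) lies 19 mm behind it (manip.grip_point_offset is the z of the grasp point in the tool frame, in m); z points along the fingers, y is the line along which they close (so a half turn about z gives the same grasp; the last joint's range is limited). The gripper opens to 87 mm and grips with 3 to 60 N. Pads are 19 mm wide; open, the fingers measure 117 mm over their backs; the gripper's body (75 mm by 190 mm) begins 51 mm behind the grasp point.
Start: joints at [1.08, 0.333, 0.04, 1.465, -0.013, 1.343, -0.059], TCP at [0.248, -0.601, 0.223] pointing down, gripper open.
Joint ranges: [-2.58, 2.58], [-0.38, 2.09], [-1.3, 1.39], [0.25, 2.4], [-1.5, 4.64], [0.08, 2.09], [-2.65, 2.65]. Speed limits (rad/s): [2.22, 2.22, 2.79, 2.79, 3.14, 3.14, 3.14].

## Interface

Orientations are given as a rotation vector (axis times angle).
In Python, from plant import manip gives the robot as it stands. The module is installed in compiled form; this text tells all that it offers.
- The arm moves only by the tool jog_arm, never from a script. Its argument "moves" is one flat list of numbers, 7 for each row, row after row: the closure, from 0 (fully open) to 1 (shut), then the shift along the tool's x, y, z in cm, then the turn, a rotation vector about the tool's x, y, z in degrees. In form: [grip, dx, dy, dz, rx, ry, rz, grip, dx, dy, dz, rx, ry, rz, ...]. A call has 1 to 20 rows; each row is the pose to reach, as a shift and turn from the pose commanded when the call began, along the tool's axes at that moment; what a row does not reach only later rows make up. A row lasts 1/10 s, in which the tool goes at most 50 mm and 8.59 degrees, less where a joint would pass 70% of its speed; a pose out of reach is approached as far as the arm can. A call with a gripper value outside its range is refused whole. The fingers move at their own pace and stop on an object; the grip force is fixed at half the most. Time passes only in rows, so rows that repeat a pose let the fingers close. It gives the time, the measured TCP pose, the force, the opening and the grip force at its end, in the units of the state.
- manip.read_state(): the state, without advancing time (a new reading comes with each control period).
- manip.capture(name): name is "scene" or "side" or "wrist"; returns the picture (420x560x3 uint8, blue, green, red); there is no depth.
- manip.camera_info(name): a dict with "fx", "fy", "cx", "cy" (pixels), "extrinsics" (4x4, takes a point from camera to world coordinates). Camera axes: x right, y up, looking along -z (the intrinsics and any distortion apply to the point x, -y, -z); pixel columns grow to the right and rows downward; lengths in m; the calibration is good to about 2 mm. A picture is of the moment at which its call begins: read the wrist's pose just before it. camera_info takes no time and is no camera call; for the wrist camera it gives the pose at the moment of the call.
- manip.sign_off(): hands the job in; it is judged then, once.
Trained networks look in the newest picture that a camera, given by its name, has taken for a name from the list of things; names that differ only in an ending like _2 or _b are one class to them, and where a whole thing is asked for, a point or a joint stands for the part that bears it (a point fixed in the world has none). Each returns a list of dicts, best first, with "score" (0 to 1); they miss things now and then, are a little off and sometimes report something else, mostly with a low value. They report only what shows in the picture. A call takes as long as a camera call. They do not tell look-alikes from the thing itself.
- manip.boxes_of(camera, query): "at" ([row, column] in pixels, amid what is visible of it).
- manip.pinpoint(camera, query): "at" ([row, column] in pixels: a listed point, or the origin of a listed thing).
The state is a dict: "clock": time; "qpos": joint angles; "dq": joint speeds; "effort": joint torques, N m; "position": TCP position; "tool_rot": TCP orientation; "contact_force": force on the tool from outside, world axes, zero at the start; "ft_torque": the same for the moment, N m; "opening": finger opening in m; "grasp_force": force on a finger pad.
Only numpy, scipy, OpenCV 4.12 (cv2) and the standard library are available. Lean on these libraries where they do the work, as an engineer would, in place of code of your own. Each camera call takes 0.05 s, during which the arm holds its last target. There are 200 camera calls.

## Task

Load the black seasoning caddy for service: stand each of the four round steel shakers upright in the compartment whose floor pad has the colour of its cap, setting it down gently rather than dropping it. The two square white refill jars have red and yellow caps too but do not belong in the caddy: leave them standing where they are.

Things in the scene. Friction and masses are not known exactly. Their poses are not given: they have to be found in the camera images.
- shaker_red: Loose seasoning shaker, standing upright: round brushed-steel body 50 mm in diameter (straight from the bottom to 78 mm up) with a red plastic cap (43 mm in diameter) on top; 100 mm tall over all, 150 to 310 g. Origin: centre of its underside; z is its upright axis.
- shaker_yellow: Loose seasoning shaker, standing upright: round brushed-steel body 50 mm in diameter (straight from the bottom to 78 mm up) with a yellow plastic cap (43 mm in diameter) on top; 100 mm tall over all, 150 to 310 g. Origin: centre of its underside; z is its upright axis.
- shaker_green: Loose seasoning shaker, standing upright: round brushed-steel body 50 mm in diameter (straight from the bottom to 78 mm up) with a green plastic cap (43 mm in diameter) on top; 100 mm tall over all, 150 to 310 g. Origin: centre of its underside; z is its upright axis.
- shaker_blue: Loose seasoning shaker, standing upright: round brushed-steel body 50 mm in diameter (straight from the bottom to 78 mm up) with a blue plastic cap (43 mm in diameter) on top; 100 mm tall over all, 150 to 310 g. Origin: centre of its underside; z is its upright axis.
- pad_red: Red square pad, 66 x 66 x 3 mm, fixed on the floor of one compartment of the fixed black caddy. Origin: centre of its underside, 4 mm above the worktop; x across the row, y along it.  The caddy: four open compartments in one row, 75 mm apart, each 70 x 70 mm inside; walls 5 mm thick, tops 40 mm above the worktop.
- pad_yellow: Yellow square pad, 66 x 66 x 3 mm, fixed on the floor of one compartment of the fixed black caddy. Origin: centre of its underside, 4 mm above the worktop; x across the row, y along it. Any pad may lie in any compartment. A shaker stands on the pad's top, 7 mm above the worktop. At each end of the caddy's row a steel bar loop reaches 24 mm further, 32 mm up.
- pad_green: Green square pad, 66 x 66 x 3 mm, fixed on the floor of one compartment of the fixed black caddy. Origin: centre of its underside, 4 mm above the worktop; x across the row, y along it. Any pad may lie in any compartment. Compartment as at the red pad.
- pad_blue: Blue square pad, 66 x 66 x 3 mm, fixed on the floor of one compartment of the fixed black caddy. Origin: centre of its underside, 4 mm above the worktop; x across the row, y along it. Any pad may lie in any compartment. Compartment as at the red pad.
- refill_red: Loose square white plastic refill jar, standing upright: body 50 x 50 mm and 82 mm tall, with a red round cap (35 mm in diameter, up to 100 mm) like that of the red shaker; about 200 g. Origin: centre of its underside. It does not belong in the caddy.
- refill_yellow: Loose square white plastic refill jar, standing upright: body 50 x 50 mm and 82 mm tall, with a yellow round cap (35 mm in diameter, up to 100 mm) like that of the yellow shaker; about 200 g. Origin: centre of its underside. It does not belong in the caddy.
There are look-alikes about, which are no part of the job. There is more than one size of the pad_green; the one meant has the size given above.

How it is judged:
At the end, for the whole second after the job is handed in: Each steel shaker stands upright (within 0.1 rad) and at rest on the floor pad of its own cap colour, its axis within 15 mm of the pad's centre; both white refill jars stand upright within 30 mm of where they began (horizontal distance between shaker_red and pad_red below 0.015 m and z of shaker_red in the frame of pad_red between 0 and 0.008 m and angle between each of shaker_red, shaker_yellow, shaker_green, shaker_blue, refill_red, refill_yellow's own z axis and vertical below 0.1 rad and linear speed of each of shaker_red, shaker_yellow, shaker_green, shaker_blue below 0.02 m/s and angular speed of each of shaker_red, shaker_yellow, shaker_green, shaker_blue below 0.2 rad/s and horizontal distance between shaker_yellow and pad_yellow below 0.015 m and z of shaker_yellow in the frame of pad_yellow between 0 and 0.008 m and horizontal distance between shaker_green and pad_green below 0.015 m and z of shaker_green in the frame of pad_green between 0 and 0.008 m and horizontal distance between shaker_blue and pad_blue below 0.015 m and z of shaker_blue in the frame of pad_blue between 0 and 0.008 m and distance of each of refill_red, refill_yellow from where it was at the start of the episode below 0.03 m); the robot touches nothing.
It fails at once if a white refill jar is moved more than 30 mm or tipped (distance of any of refill_red, refill_yellow from where it was at the start of the episode above 0.03 m or angle between any of refill_red, refill_yellow's own z axis and vertical above 0.3 rad).
It fails at once if a shaker is dropped (falls free faster than 0.65 m/s, about 20 mm) ((linear speed of shaker_red above 0.65 m/s and contact force between the fingers and shaker_red below 0.05 N) or (linear speed of shaker_yellow above 0.65 m/s and contact force between the fingers and shaker_yellow below 0.05 N) or (linear speed of shaker_green above 0.65 m/s and contact force between the fingers and shaker_green below 0.05 N) or (linear speed of shaker_blue above 0.65 m/s and contact force between the fingers and shaker_blue below 0.05 N)).
It also fails if it takes over 109 s, if anything falls off the work surface, if the arm or the gripper's body presses on something with over 40 N, if the wrist force passes 120 N, or if a joint passes its speed limit or range.

## Working session

There is one attempt and no reset: what is moved stays moved. The work goes in short steps, Python scripts to look and compute and a tool call to move; the robot and the scene stay as the last step left them, time stands still between calls to the robot, and variables do not carry over. Pictures are saved under pics/ and viewed, at most 14 in all, crops included, and the job is handed in when it is done.

Besides the shell and the picture viewer there is one more tool, called as a command line: name --argument value ..., lists and objects as JSON in quotes. jog_arm: Moves the arm, as the interface text tells. Its arguments: {"type":"object","properties":{"moves":{"type":"array"}},"required":["moves"]}

```bash
mkdir -p pics; cat > h.py <<'E'
import numpy as np, cv2
from plant import manip
from scipy.spatial.transform import Rotation as R
def ray(info,at):
    E=np.array(info["extrinsics"]); r,c=at
    d=np.array([(c-info["cx"])/info["fx"],-(r-info["cy"])/info["fy"],-1.])
    d=E[:3,:3]@d; return E[:3,3],d/np.linalg.norm(d)
def onz(info,at,z):
    o,d=ray(info,at); return o+d*(z-o[2])/d[2]
def proj(info,p):
    E=np.array(info["extrinsics"]); q=E[:3,:3].T@(np.array(p)-E[:3,3])
    return [info["cy"]-info["fy"]*q[1]/-q[2], info["cx"]+info["fx"]*q[0]/-q[2]]
def tri(a,b):
    (o,d),(p,e)=a,b
    s=np.linalg.lstsq(np.c_[d,-e],p-o,rcond=None)[0]
    x,y=o+s[0]*d,p+s[1]*e; return (x+y)/2,np.linalg.norm(x-y)
N=["shaker_red","shaker_yellow","shaker_green","shaker_blue","pad_red","pad_yellow","pad_green","pad_blue","refill_red","refill_yellow"]
E
python3 - <<'E'
from h import *
s=manip.read_state(); print(s["clock"],s["position"],s["tool_rot"],manip.grip_point_offset)
for c in("scene","side","wrist"):
    im=manip.capture(c); cv2.imwrite(f"pics/{c}0.png",im); i=manip.camera_info(c)
    print(c,[k for k in i], i["fx"],np.round(i["extrinsics"],3).tolist())
    if c!="wrist":
        for n in N:
            print(n,[(round(d["score"],2),np.round(d["at"]).tolist(),np.round(onz(i,d["at"],0.0 if "pad" not in n else .004)[:2],3).tolist()) for d in manip.pinpoint(c,n)[:4]])
E
```

```text
0.0 [ 0.24798587 -0.60033456  0.22167962] [-3.08003360e+00 -6.11165311e-01  6.29962335e-04] -0.0187
scene ['fx', 'fy', 'cx', 'cy', 'extrinsics'] 391.21180989140134 [[0.77, -0.459, 0.443, 0.846], [0.637, 0.539, -0.551, -0.454], [0.014, 0.706, 0.708, 0.607], [0.0, 0.0, 0.0, 1.0]]
shaker_red [(0.52, [234.0, 353.0], [0.637, 0.055])]
shaker_yellow [(0.75, [273.0, 188.0], [0.452, -0.226])]
shaker_green [(0.93, [145.0, 387.0], [0.54, 0.376]), (0.61, [253.0, 336.0], [0.637, -0.007])]
shaker_blue [(0.77, [161.0, 328.0], [0.462, 0.22])]
pad_red [(0.93, [233.0, 352.0], [0.633, 0.053])]
pad_yellow []
pad_green [(0.86, [359.0, 308.0], [0.722, -0.215]), (0.82, [233.0, 99.0], [0.243, -0.278]), (0.65, [251.0, 337.0], [0.637, -0.006])]
pad_blue [(0.77, [209.0, 368.0], [0.624, 0.136])]
refill_red [(0.61, [188.0, 277.0], [0.428, 0.062])]
refill_yellow [(0.85, [228.0, 230.0], [0.433, -0.095])]
side ['fx', 'fy', 'cx', 'cy', 'extrinsics'] 483.10204377651195 [[-0.975, 0.122, -0.183, 0.3], [-0.22, -0.514, 0.829, 0.917], [0.007, 0.849, 0.528, 0.63], [0.0, 0.0, 0.0, 1.0]]
shaker_red [(0.88, [155.0, 293.0], [0
[... 165 characters left out ...]
, 0.24])]
pad_red [(0.62, [196.0, 232.0], [0.641, -0.081]), (0.56, [230.0, 215.0], [0.633, 0.07])]
pad_yellow [(0.36, [195.0, 234.0], [0.638, -0.091])]
pad_green [(0.94, [178.0, 397.0], [0.235, -0.28]), (0.67, [173.0, 218.0], [0.716, -0.19]), (0.49, [210.0, 220.0], [0.65, -0.011]), (0.36, [151.0, 291.0], [0.548, -0.376])]
pad_blue [(0.59, [247.0, 209.0], [0.626, 0.133]), (0.21, [210.0, 223.0], [0.642, -0.013])]
refill_red [(0.82, [240.0, 301.0], [0.438, 0.059])]
refill_yellow [(0.65, [210.0, 313.0], [0.432, -0.069])]
wrist ['fx', 'fy', 'cx', 'cy', 'extrinsics'] 372.1149467802935 [[0.382, 0.895, 0.229, 0.312], [-0.924, 0.37, 0.095, -0.575], [0.001, -0.248, 0.969, 0.385], [0.0, 0.0, 0.0, 1.0]]
```

View pics/scene0.png

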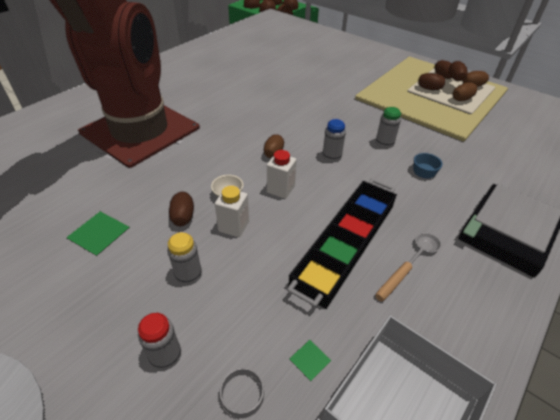

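View pics/side0.png

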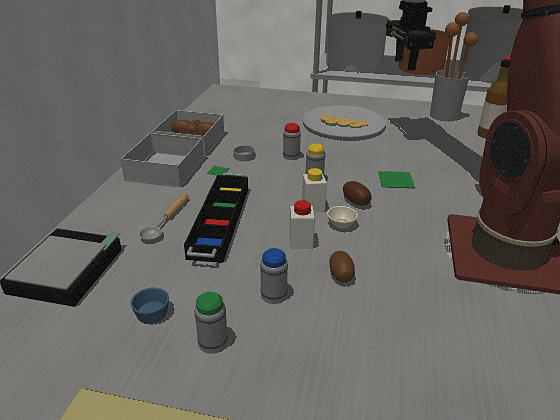

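Scene view: red shaker cap (154,327), yellow (182,243), green (391,113) and blue (336,127), given as (col,row). The white jars that could be confused with them are red (282,158) and yellow (231,195). Caddy pads: blue (371,203), red (355,226), green (338,250), yellow (319,277). Look-alike green squares lie loose on the worktop at (98,233) and (310,359). I choose the steel shakers and the pads inside the black caddy. Next I triangulate the colour blobs from both views.

```bash
cat > seg.py <<'E'
from h import *
HUE={"red":[(0,8),(172,180)],"yellow":[(18,33)],"green":[(50,80)],"blue":[(100,125)]}
def blobs(im,col,near=None,amin=40):
    h=cv2.cvtColor(im,cv2.COLOR_BGR2HSV); m=np.zeros(im.shape[:2],np.uint8)
    for a,b in HUE[col]: m|=cv2.inRange(h,(a,110,45),(b,255,255))
    n,l,s,c=cv2.connectedComponentsWithStats(m)
    o=[(c[k][1],c[k][0],int(s[k][4])) for k in range(1,n) if s[k][4]>=amin]
    return o if near is None else min(o,key=lambda q:np.hypot(q[0]-near[0],q[1]-near[1]))
E
python3 - <<'E'
from seg import *
G={"scene":dict(sr=(327,154),sy=(243,182),sg=(113,391),sb=(127,336),pb=(203,371),pr=(226,355),pg=(250,338),py=(277,319),jr=(158,282),jy=(195,231)),
"side":dict(sr=(129,292),sy=(150,316),sg=(303,210),sb=(258,274),pb=(242,209),pr=(222,217),pg=(205,224),py=(189,231),jr=(208,302),jy=(175,315))}
C=dict(r="red",y="yellow",g="green",b="blue"); I={c:manip.camera_info(c) for c in G}
im={c:cv2.imread(f"pics/{c}0.png") for c in G}; P={}
for k in G["scene"]:
    b={c:blobs(im[c],C[k[1]],G[c][k],20) for c in G}
    p,g=tri(*[ray(I[c],b[c][:2]) for c in G]); P[k]=p
    print(k,np.round(p,4),"gap",round(g,4),[np.round(b[c]).tolist() for c in G],np.round(onz(I["scene"],b["scene"][:2],.007 if k[0]=="p" else .09)[:2],4))
d=P["pb"]-P["py"]; print(d,np.degrees(np.arctan2(d[1],d[0])))
T=R.from_rotvec(manip.read_state()["tool_rot"]).as_matrix(); print(np.round(T,3))
cv2.imwrite("pics/crop.png",cv2.resize(im["scene"][100:370,90:420],None,fx=2.2,fy=2.2,interpolation=cv2.INTER_CUBIC))
E
```

```text
sr [ 0.543  -0.3535  0.0889] gap 0.0007 [[327.0, 153.0, 729.0], [128.0, 292.0, 128.0]] [ 0.5433 -0.3538]
sy [ 0.4543 -0.2279  0.0892] gap 0.0014 [[243.0, 180.0, 464.0], [149.0, 316.0, 160.0]] [ 0.454  -0.2284]
sg [0.5302 0.3817 0.0891] gap 0.0014 [[113.0, 392.0, 152.0], [303.0, 209.0, 507.0]] [0.5302 0.3798]
sb [0.4563 0.2438 0.0892] gap 0.0017 [[126.0, 336.0, 185.0], [258.0, 274.0, 381.0]] [0.4559 0.2426]
pb [0.626  0.136  0.0204] gap 0.0021 [[204.0, 371.0, 377.0], [241.0, 208.0, 183.0]] [0.6219 0.15  ]
pr [0.6334 0.0611 0.0204] gap 0.0028 [[225.0, 356.0, 510.0], [222.0, 217.0, 136.0]] [0.6299 0.0734]
pg [ 0.6414 -0.0138  0.0203] gap 0.0027 [[250.0, 338.0, 605.0], [204.0, 224.0, 86.0]] [ 0.638  -0.0034]
py [ 0.6488 -0.089   0.02  ] gap 0.0036 [[277.0, 319.0, 856.0], [189.0, 230.0, 67.0]] [ 0.6461 -0.0804]
jr [0.4361 0.0658 0.0919] gap 0.003 [[156.0, 281.0, 213.0], [207.0, 302.0, 223.0]] [0.4328 0.0677]
jy [ 0.4344 -0.0863  0.0913] gap 0.0017 [[194.0, 230.0, 253.0], [174.0, 315.0, 167.0]] [ 0.4324 -0.0855]
[-0.02279326  0.22507021  0.00041041] 95.78272998052431
[[ 0.924  0.382  0.   ]
 [ 0.382 -0.924  0.   ]
 [ 0.     0.    -1.   ]]
```

View pics/crop.png

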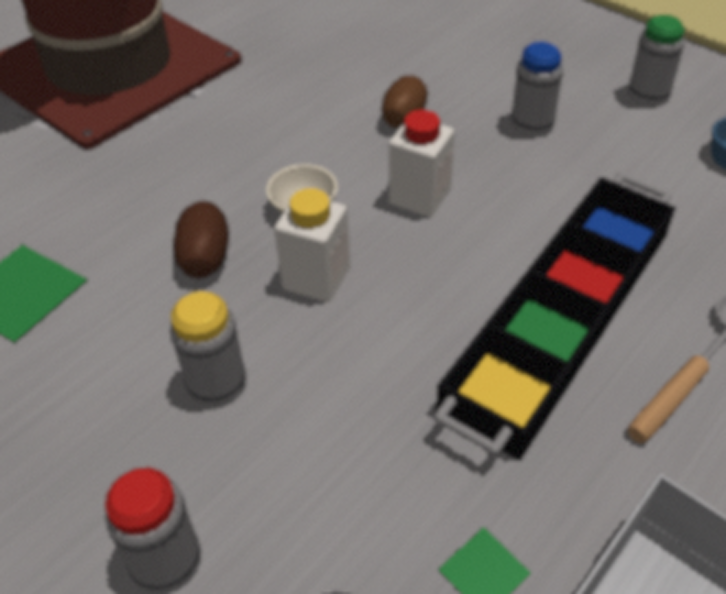

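The crop confirms it: four steel shakers, two square white jars, and four pads in the caddy in the order blue, red, green, yellow (crop pixels (618,229), (585,276), (546,330), (505,390)). The walls partly hide the pads, so I'll look at them from above with the wrist camera, already turned to the grasp yaw.

jog_arm --moves '[0,8,-6,-2,0,0,-8,0,61,-46.2,-7,0,0,-73.3,0,61,-46.2,-7,0,0,-73.3,0,61,-46.2,-7,0,0,-73.3,0,61,-46.2,-7,0,0,-73.3,0,61,-46.2,-7,0,0,-73.3,0,61,-46.2,-7,0,0,-73.3,0,61,-46.2,-7,0,0,-73.3,0,61,-46.2,-7,0,0,-73.3,0,61,-46.2,-7,0,0,-73.3,0,61,-46.2,-7,0,0,-73.3,0,61,-46.2,-7,0,0,-73.3,0,61,-46.2,-7,0,0,-73.3,0,61,-46.2,-7,0,0,-73.3,0,61,-46.2,-7,0,0,-73.3,0,61,-46.2,-7,0,0,-73.3,0,61,-46.2,-7,0,0,-73.3,0,61,-46.2,-7,0,0,-73.3,0,61,-46.2,-7,0,0,-73.3,0,61,-46.2,-7,0,0,-73.3]'

```text
clock: 3.15
position: [0.6354, 0.0574, 0.2928]
tool_rot: [2.109, 2.327, -0.001]
contact_force: [-0.0, 0.5, 0.2]
opening: 0.0869
grasp_force: 0.0
```

```bash
python3 - <<'E'
from seg import *
s=manip.read_state(); i=manip.camera_info("wrist"); im=manip.capture("wrist"); cv2.imwrite("pics/w1.png",im)
T=R.from_rotvec(s["tool_rot"]).as_matrix(); print(s["clock"],s["position"],np.round(T,3),np.round(s["qpos"],2),s["contact_force"],s["opening"])
for c in HUE: print(c,[(round(b[0]),round(b[1]),b[2],np.round(onz(i,b[:2],.007)[:2],4).tolist(),np.round(onz(i,b[:2],.09)[:2],4).tolist()) for b in blobs(im,c,None,150)])
E
```

```text
3.15 [0.63538994 0.05744315 0.29278141] [[-0.098  0.995  0.   ]
 [ 0.995  0.098 -0.001]
 [-0.001  0.    -1.   ]] [ 0.27  0.34 -0.58  1.36  0.18  1.5  -0.19] [-0.02142279  0.48435337  0.20989651] 0.08685270516170276
red [(163, 82, 1250, [0.3936, 0.0512], [0.4374, 0.0649]), (173, 283, 3053, [0.6348, 0.0626], [0.6339, 0.0741])]
yellow [(232, 378, 619, [0.7614, -0.0005], [0.737, 0.0228]), (293, 68, 1339, [0.3701, -0.1227], [0.4183, -0.0768]), (293, 500, 1335, [0.9337, -0.0674], [0.8774, -0.0317]), (274, 283, 206, [0.6481, -0.0675], [0.6448, -0.0318]), (349, 417, 4471, [0.8413, -0.1602], [0.8021, -0.1074])]
green [(234, 283, 2424, [0.6428, -0.0148], [0.6404, 0.0111])]
blue [(108, 282, 3454, [0.627, 0.1371], [0.6276, 0.1349])]
```

View pics/w1.png

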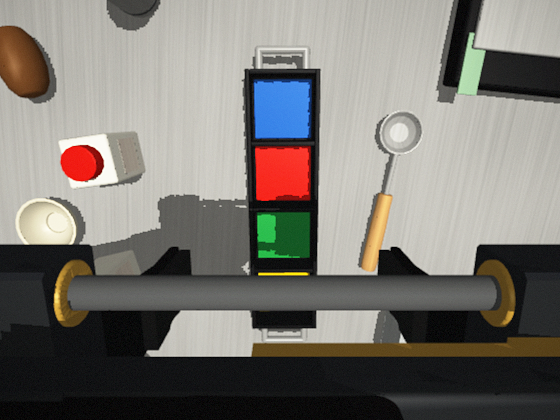

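From above the pads show clearly: blue (282,108), red (283,173), and green (283,234) partly shaded. The yellow pad is behind the gripper bar. One more view from further down the row gives the height and the yellow pad, on the way to the red shaker.

jog_arm --moves '[0,-14,0,0,0,0,0,0,-14,0,0,0,0,0,0,-14,0,0,0,0,0,0,-14,0,0,0,0,0,0,-14,0,0,0,0,0]'

```text
clock: 3.7
position: [0.6493, -0.082, 0.2925]
tool_rot: [-2.111, -2.326, 0.0]
contact_force: [0.5, 1.1, 0.0]
opening: 0.087
grasp_force: 0.0
```

```bash
cat >> seg.py <<'E'
def go(p,s=None):
    s=s or manip.read_state(); T=R.from_rotvec(s["tool_rot"]).as_matrix()
    return np.round(100*T.T@(np.array(p)-s["position"]),2)
E
python3 - <<'E'
from seg import *
s=manip.read_state(); i=manip.camera_info("wrist"); im=manip.capture("wrist"); cv2.imwrite("pics/w2.png",im)
print(s["clock"],s["position"])
for c in HUE: print(c,[(round(b[0]),round(b[1]),b[2],np.round(onz(i,b[:2],.007)[:2],4).tolist(),np.round(onz(i,b[:2],.09)[:2],4).tolist()) for b in blobs(im,c,None,150)])
p=[np.round(tri(ray(i,blobs(im,"red",(92,283))[:2]),ray({**i,"extrinsics":np.array(i["extrinsics"])},blobs(im,"red",(92,283))[:2]))[0],3)] if 0 else 0
E=np.array(i["extrinsics"]);E2=E.copy();E2[:3,3]+=np.array([.63539,.05744,.29278])-s["position"]
w1=cv2.imread("pics/w1.png");j={**i,"extrinsics":E2}
for c,a in(("red",(173,283)),("green",(234,283))):
    b1=blobs(w1,c,a); b2=max([b for b in blobs(im,c,None,150) if abs(b[1]-283)<40],key=lambda b:b[2]); print(c,tri(ray(j,b1[:2]),ray(i,b2[:2])))
print(go([.543,-.3535,.17]))
E
```

```text
3.7 [ 0.64925336 -0.08197755  0.29252183]
red [(11, 62, 1036, [0.3926, 0.076], [0.4392, 0.0592]), (47, 282, 3810, [0.6346, 0.0631], [0.6364, 0.0487])]
yellow [(112, 386, 496, [0.761, 0.0054], [0.7393, 0.0017]), (181, 283, 2977, [0.6503, -0.0867], [0.6491, -0.0733]), (174, 65, 1268, [0.3875, -0.1034], [0.4351, -0.0869]), (293, 68, 1328, [0.3839, -0.2612], [0.4321, -0.2154]), (293, 500, 1329, [0.9469, -0.2066], [0.8907, -0.171]), (349, 416, 4490, [0.8537, -0.2993], [0.8148, -0.2465])]
green [(117, 283, 3376, [0.6424, -0.0117], [0.6427, -0.0122]), (269, 332, 428, [0.7233, -0.1949], [0.7086, -0.1615])]
blue []
red (array([0.63465316, 0.06290797, 0.00787196]), np.float64(4.438367817054461e-05))
green (array([ 0.64239303, -0.01175979,  0.01601313]), np.float64(5.5846825397760835e-05))
[-26.16 -13.3   12.25]
```

View pics/w2.png

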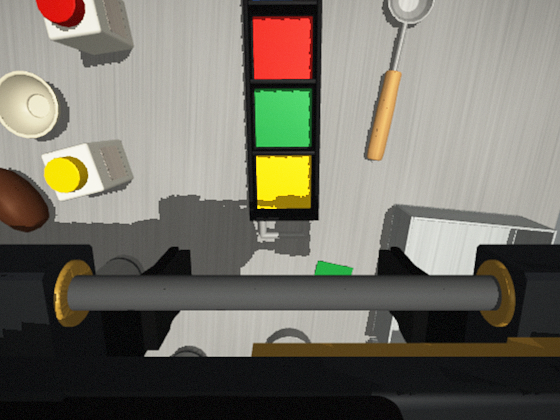

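The second view shows red (282,47), green (283,117) and yellow (283,181). Pad centres: blue (0.627,0.137), red (0.635,0.0625), green (0.642,-0.012), yellow (0.650,-0.0865), tops at about 8 mm. Now to above the red shaker.

jog_arm --moves '[0,-4,-2,1,0,0,0,0,-26.2,-13.3,12.2,0,0,0,0,-26.2,-13.3,12.2,0,0,0,0,-26.2,-13.3,12.2,0,0,0,0,-26.2,-13.3,12.2,0,0,0,0,-26.2,-13.3,12.2,0,0,0,0,-26.2,-13.3,12.2,0,0,0,0,-26.2,-13.3,12.2,0,0,0,0,-26.2,-13.3,12.2,0,0,0,0,-26.2,-13.3,12.2,0,0,0,0,-26.2,-13.3,12.2,0,0,0]'

```text
clock: 4.85
position: [0.5449, -0.3521, 0.1715]
tool_rot: [2.103, 2.332, 0.001]
contact_force: [0.5, 0.1, 0.1]
opening: 0.087
grasp_force: 0.0
```

```bash
python3 - <<'E'
from seg import *
print(go([.543,-.3535,.042]))
E
```

```text
[-0.12 -0.23 12.95]
```

jog_arm --moves '[0,0,0,3,0,0,0,0,0,0,6,0,0,0,0,0,0,9,0,0,0,0,0,0,11,0,0,0,0,0,0,12,0,0,0,0,0,0,12.8,0,0,0,0,0,0,12.8,0,0,0,1,0,0,12.8,0,0,0,1,0,0,12.8,0,0,0,1,0,0,12.8,0,0,0,1,0,0,12.8,0,0,0,1,0,0,12.8,0,0,0,1,0,0,12.8,0,0,0,1,0,0,12.8,0,0,0,1,0,0,12.8,0,0,0]'

```text
clock: 6.35
position: [0.5436, -0.3542, 0.0427]
tool_rot: [2.107, 2.33, 0.0]
contact_force: [0.5, -0.2, 2.8]
opening: 0.049
grasp_force: 30.0
```

jog_arm --moves '[1,0,0,-2,0,0,0,1,0,0,-5,0,0,0,1,0,0,-9,0,0,0,1,2,0.6,-11,0,0,0,1,5,1.6,-12,0,0,0,1,9,2.9,-12,0,0,0,1,13,4.2,-12,0,0,0,1,17,5.5,-12,0,0,0,1,21,6.8,-12,0,0,0,1,25,8.1,-12,0,0,0,1,29,9.4,-12,0,0,0,1,33,10.7,-12,0,0,0,1,36.5,11.8,-12,0,0,0,1,39,12.6,-12,0,0,0,1,40.5,13.1,-12,0,0,0,1,40.6,13.2,-12,0,0,0,1,40.6,13.2,-12,0,0,0,1,40.6,13.2,-12,0,0,0]'

```text
clock: 8.15
position: [0.6342, 0.0606, 0.1623]
tool_rot: [2.11, 2.327, -0.002]
contact_force: [0.4, -0.5, -2.4]
opening: 0.0489
grasp_force: 30.0
```

```bash
python3 - <<'E'
from seg import *
print(go([.6347,.0625,.0495]))
i=manip.camera_info("wrist"); im=manip.capture("wrist"); cv2.imwrite("pics/w3.png",im)
for k in("scene","side"):
    im=manip.capture(k); cv2.imwrite(f"pics/{k}3.png",im)
E
```

```text
[ 0.2   0.08 11.28]
```

View pics/scene3.png

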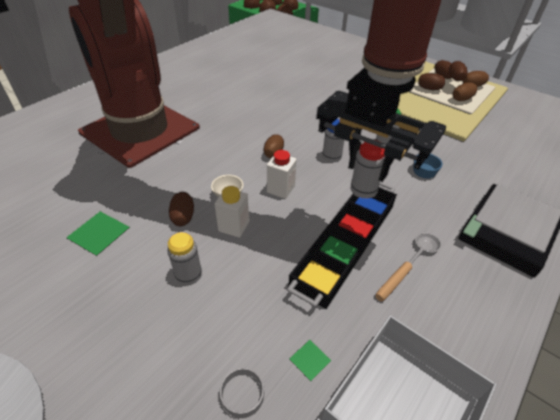

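The red shaker hangs upright in the gripper at (368,168) over the caddy. Lowering it now.

jog_arm --moves '[1,0.1,0,3,0,0,0,1,0.1,0,6,0,0,0,1,0.1,0,8.5,0,0,0,1,0.1,0,10,0,0,0,1,0.1,0,10.6,0,0,0,1,0.1,0,10.9,0,0,0,1,0.1,0,11.1,0,0,0,1,0.1,0,11.2,0,0,0,1,0.1,0,11.25,0,0,0,1,0.1,0,11.25,0,0,0]'

```text
clock: 9.3
position: [0.6343, 0.0641, 0.0506]
tool_rot: [2.107, 2.33, 0.001]
contact_force: [-0.5, 0.5, -1.9]
opening: 0.0491
grasp_force: 30.0
```

jog_arm --moves '[1,0,0,0.05,0,0,0,1,0,0,0.1,0,0,0,1,0,0,0.12,0,0,0,1,0,0,0.12,0,0,0]'

```text
clock: 9.7
position: [0.6343, 0.0641, 0.0497]
tool_rot: [2.107, 2.33, 0.0]
contact_force: [-2.4, -1.1, 4.2]
opening: 0.0493
grasp_force: 30.0
```

jog_arm --moves '[0.4,0,0,0,0,0,0,0,0,0,0,0,0,0,0,0,0,0,0,0,0,0,0,0,0,0,0,0,0,0,0,-1,0,0,0,0,0,0,-4,0,0,0,0,0,0,-8,0,0,0,0,0,0,-11,0,0,0,0,-2.7,-2.1,-12,0,0,0,0,-6,-4.6,-12,0,0,0,0,-9.5,-7.2,-12,0,0,0,0,-13,-9.9,-12,0,0,0,0,-16.5,-12.6,-12,0,0,0,0,-20,-15.2,-12,0,0,0,0,-23.5,-17.9,-12,0,0,0,0,-26,-19.8,-12,0,0,0,0,-27.3,-20.8,-12,0,0,0,0,-27.3,-20.8,-12,0,0,0,0,-27.3,-20.8,-12,0,0,0]'

```text
clock: 11.6
position: [0.455, -0.2278, 0.1695]
tool_rot: [2.107, 2.33, 0.001]
contact_force: [0.1, 0.1, 0.1]
opening: 0.0871
grasp_force: 0.0
```

```bash
python3 - <<'E'
from seg import *
print(go([.4543,-.2279,.042]))
im={k:manip.capture(k) for k in("scene","side")}
for k in im: cv2.imwrite(f"pics/{k}4.png",im[k])
I={k:manip.camera_info(k) for k in im}
g=lambda c,p:[blobs(im[k],c,proj(I[k],p),20) for k in im]
for c,p in(("red",(.6347,.0625,.097)),("yellow",(.4543,-.2279,.089))):
    b=g(c,p); print(c,b,tri(*[ray(I[k],q[:2]) for k,q in zip(im,b)]))
E
```

```text
[-0.   -0.08 12.75]
red [(np.float64(196.41884816753927), np.float64(362.6544502617801), 382), (np.float64(194.0411522633745), np.float64(212.88477366255145), 243)] (array([0.63361298, 0.06693373, 0.09676263]), np.float64(0.0004961016884311403))
yellow [(np.float64(243.5608695652174), np.float64(180.4304347826087), 460), (np.float64(149.0440251572327), np.float64(315.6477987421384), 159)] (array([ 0.45435903, -0.22783051,  0.08904259]), np.float64(0.0009079922478094633))
```

View pics/side4.png

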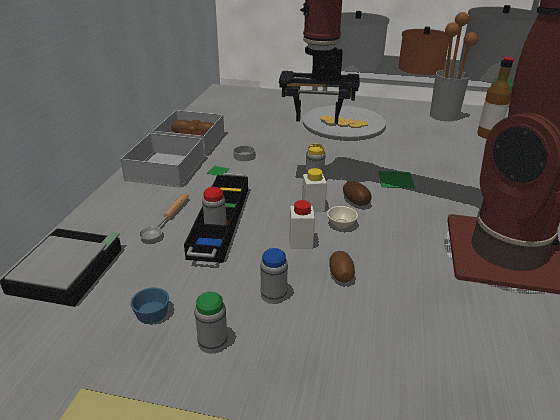

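The red shaker stands in its compartment (cap at (214,194) in the side view), about 4 mm off the pad centre, at the right height. The yellow shaker is next.

jog_arm --moves '[0,0,0,3,0,0,0,0,0,0,6,0,0,0,0,0,0,9,0,0,0,0,0,0,11,0,0,0,0,0,0,12,0,0,0,0,0,0,12.7,0,0,0,0,0,0,12.7,0,0,0,1,0,0,12.7,0,0,0,1,0,0,12.7,0,0,0,1,0,0,12.7,0,0,0,1,0,0,12.7,0,0,0,1,0,0,12.7,0,0,0,1,0,0,12.7,0,0,0,1,0,0,12.7,0,0,0,1,0,0,12.7,0,0,0]'

```text
clock: 13.2
position: [0.4545, -0.2285, 0.042]
tool_rot: [2.107, 2.33, -0.0]
contact_force: [-0.1, 0.1, 3.0]
opening: 0.0489
grasp_force: 30.0
```

jog_arm --moves '[1,0,0,-2,0,0,0,1,0,0,-5,0,0,0,1,0,0,-9,0,0,0,1,0.6,1,-11,0,0,0,1,1.8,3,-12,0,0,0,1,3.5,6,-12,0,0,0,1,5.6,9.5,-12,0,0,0,1,7.6,13,-12,0,0,0,1,9.7,16.5,-12,0,0,0,1,11.1,19,-12,0,0,0,1,11.9,20.3,-12,0,0,0,1,12.2,20.8,-12,0,0,0,1,12.2,20.8,-12,0,0,0,1,12.2,20.8,-12,0,0,0,1,12.2,20.8,-12,0,0,0]'

```text
clock: 14.7
position: [0.6484, -0.0878, 0.162]
tool_rot: [2.109, 2.328, -0.001]
contact_force: [0.7, -0.0, -3.0]
opening: 0.0488
grasp_force: 30.0
```

```bash
python3 - <<'E'
from seg import *
print(go([.650,-.0865,.0495]))
E
```

```text
[ 0.12  0.18 11.25]
```

jog_arm --moves '[1,0.1,0.1,3,0,0,0,1,0.1,0.1,6,0,0,0,1,0.1,0.1,8.5,0,0,0,1,0.1,0.1,10,0,0,0,1,0.1,0.1,10.6,0,0,0,1,0.1,0.1,10.9,0,0,0,1,0.1,0.1,11.1,0,0,0,1,0.1,0.1,11.2,0,0,0,1,0.1,0.1,11.25,0,0,0,1,0.1,0.1,11.3,0,0,0,1,0.1,0.1,11.3,0,0,0]'

```text
clock: 15.8
position: [0.6502, -0.0851, 0.0491]
tool_rot: [2.107, 2.33, 0.0]
contact_force: [0.3, -0.0, -1.9]
opening: 0.0494
grasp_force: 30.0
```

jog_arm --moves '[1,0,0,0.05,0,0,0,1,0,0,0.09,0,0,0,1,0,0,0.1,0,0,0,1,0,0,0.1,0,0,0]'

```text
clock: 16.2
position: [0.6503, -0.0851, 0.0491]
tool_rot: [2.107, 2.329, 0.0]
contact_force: [-3.9, 0.0, 7.0]
opening: 0.0494
grasp_force: 30.0
```

jog_arm --moves '[0.4,0,0,0,0,0,0,0,0,0,0,0,0,0,0,0,0,0,0,0,0,0,0,0,0,0,0,0,0,0,0,-1,0,0,0,0,0,0,-4,0,0,0,0,0,0,-8,0,0,0,0,0,0,-11,0,0,0,0,2,-0.9,-12,0,0,0,0,6,-2.8,-12,0,0,0,0,10,-4.7,-12,0,0,0,0,14,-6.5,-12,0,0,0,0,18,-8.4,-12,0,0,0,0,22,-10.2,-12,0,0,0,0,26,-12.1,-12,0,0,0,0,30,-14,-12,0,0,0,0,33,-15.4,-12,0,0,0,0,34.6,-16.1,-12,0,0,0,0,34.6,-16.1,-12,0,0,0,0,34.6,-16.1,-12,0,0,0]'

```text
clock: 18.2
position: [0.4556, 0.2427, 0.1684]
tool_rot: [2.106, 2.33, 0.001]
contact_force: [-0.1, 0.0, 0.3]
opening: 0.0873
grasp_force: 0.0
```

```bash
cat > chk.py <<'E'
from seg import *
import sys
def chk(tag,items):
    im={k:manip.capture(k) for k in("scene","side")}
    for k in im: cv2.imwrite(f"pics/{k}{tag}.png",im[k])
    I={k:manip.camera_info(k) for k in im}
    for c,p in items:
        b=[blobs(im[k],c,proj(I[k],p),20) for k in im]
        print(c,np.round(b).tolist(),*[np.round(x,4) for x in tri(*[ray(I[k],q[:2]) for k,q in zip(im,b)])])
E
python3 - <<'E'
from chk import *
print(go([.4563,.2438,.042]))
chk(5,[("red",(.6347,.0625,.097)),("yellow",(.65,-.0865,.097)),("blue",(.4563,.2438,.089))])
E
```

```text
[ 0.1   0.07 12.64]
red [[196.0, 363.0, 382.0], [194.0, 212.0, 226.0]] [0.6341 0.0675 0.0963] 0.0019
yellow [[248.0, 324.0, 500.0], [176.0, 251.0, 167.0]] [ 0.6135 -0.0697  0.0679] 0.0504
blue [[126.0, 336.0, 179.0], [258.0, 274.0, 380.0]] [0.4565 0.2436 0.089 ] 0.0014
```

View pics/side5.png

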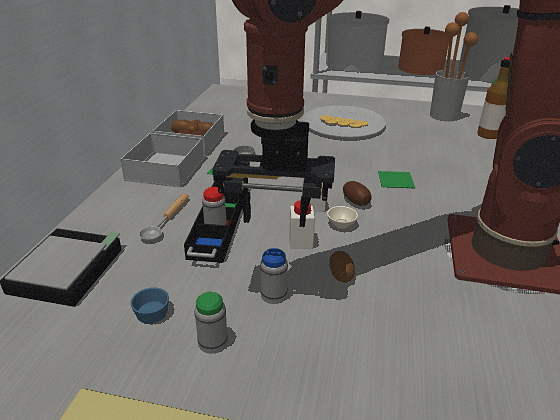

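jog_arm --moves '[0,0,0,3,0,0,0,0,0,0,6,0,0,0,0,0,0,9,0,0,0,0,0,0,11,0,0,0,0,0,0,12,0,0,0,0,0,0,12.6,0,0,0,0,0,0,12.6,0,0,0,1,0,0,12.6,0,0,0,1,0,0,12.6,0,0,0,1,0,0,12.6,0,0,0,1,0,0,12.6,0,0,0,1,0,0,12.6,0,0,0,1,0,0,12.6,0,0,0,1,0,0,12.6,0,0,0,1,0,0,12.6,0,0,0]'

```text
clock: 19.8
position: [0.4556, 0.2431, 0.0421]
tool_rot: [2.107, 2.33, 0.001]
contact_force: [0.7, -0.0, 2.2]
opening: 0.0493
grasp_force: 30.0
```

In the side view the gripper hid the yellow shaker, so that reading doesn't count. The blue shaker is gripped; carrying it over now.

jog_arm --moves '[1,0,0,-2,0,0,0,1,0,0,-5,0,0,0,1,0,0,-9,0,0,0,1,-0.8,1,-11,0,0,0,1,-2.3,3,-12,0,0,0,1,-4.6,6,-12,0,0,0,1,-7,9.2,-12,0,0,0,1,-9.2,12,-12,0,0,0,1,-11.2,14.7,-12,0,0,0,1,-12.1,15.9,-12,0,0,0,1,-12.2,16.1,-12,0,0,0,1,-12.2,16.1,-12,0,0,0,1,-12.2,16.1,-12,0,0,0,1,-12.2,16.1,-12,0,0,0]'

```text
clock: 21.2
position: [0.6267, 0.1391, 0.1622]
tool_rot: [-2.105, -2.332, -0.0]
contact_force: [-0.3, 0.6, -2.2]
opening: 0.049
grasp_force: 30.0
```

```bash
python3 - <<'E'
from chk import *
print(go([.627,.137,.049]))
chk(6,[("red",(.6347,.0625,.097)),("yellow",(.65,-.0865,.097)),("blue",(.627,.137,.21))])
E
```

```text
[-2.100e-01  1.000e-02  1.132e+01]
red [[197.0, 363.0, 371.0], [194.0, 219.0, 84.0]] [0.6281 0.0647 0.0964] 0.0119
yellow [[248.0, 324.0, 501.0], [163.0, 228.0, 163.0]] [ 0.6488 -0.0843  0.0968] 0.001
blue [[129.0, 390.0, 336.0], [162.0, 200.0, 296.0]] [0.6266 0.1382 0.209 ] 0.0018
```

Yellow is good at (0.649,-0.084), height fine. Lowering blue.

jog_arm --moves '[1,-0.1,0,3,0,0,0,1,-0.1,0,6,0,0,0,1,-0.1,0,8.5,0,0,0,1,-0.1,0,10,0,0,0,1,-0.1,0,10.6,0,0,0,1,-0.1,0,10.9,0,0,0,1,-0.1,0,11.1,0,0,0,1,-0.1,0,11.2,0,0,0,1,-0.1,0,11.3,0,0,0,1,-0.1,0,11.35,0,0,0,1,-0.1,0,11.4,0,0,0,1,-0.1,0,11.4,0,0,0]'

```text
clock: 22.5
position: [0.6282, 0.1369, 0.0491]
tool_rot: [2.107, 2.329, 0.001]
contact_force: [-2.1, 0.3, 7.2]
opening: 0.0488
grasp_force: 30.0
```

jog_arm --moves '[0.4,0,0,0,0,0,0,0,0,0,0,0,0,0,0,0,0,0,0,0,0,0,0,0,0,0,0,0,0,0,0,-1,0,0,0,0,0,0,-4,0,0,0,0,0,0,-8,0,0,0,0,0,0,-11,0,0,0,0,2,-0.6,-12,0,0,0,0,6,-1.7,-12,0,0,0,0,10,-2.9,-12,0,0,0,0,14,-4.1,-12,0,0,0,0,18,-5.2,-12,0,0,0,0,22,-6.4,-12,0,0,0,0,24.6,-7.2,-12,0,0,0,0,25.3,-7.4,-12,0,0,0,0,25.3,-7.4,-12,0,0,0,0,25.3,-7.4,-12,0,0,0]'

```text
clock: 24.3
position: [0.5294, 0.3799, 0.1676]
tool_rot: [2.108, 2.328, -0.001]
contact_force: [1.1, -1.1, 0.1]
opening: 0.0873
grasp_force: 0.0
```

```bash
python3 - <<'E'
from chk import *
print(go([.5302,.3817,.042]))
chk(7,[("red",(.6347,.0625,.097)),("yellow",(.65,-.0865,.097)),("blue",(.627,.137,.097)),("green",(.5302,.3817,.089)),("red",(.436,.066,.092)),("yellow",(.4344,-.0863,.092))])
E
```

```text
[ 0.19  0.1  12.56]
red [[197.0, 362.0, 372.0], [207.0, 302.0, 222.0]] [0.5281 0.0817 0.0726] 0.1868
yellow [[248.0, 324.0, 501.0], [217.0, 173.0, 194.0]] [0.6805 0.0124 0.0091] 0.146
blue [[177.0, 378.0, 284.0], [294.0, 160.0, 81.0]] [ 0.6245  0.2745 -0.0017] 0.0913
green [[113.0, 392.0, 146.0], [303.0, 209.0, 503.0]] [0.5304 0.3815 0.0887] 0.0013
red [[156.0, 281.0, 227.0], [207.0, 302.0, 222.0]] [0.4359 0.0666 0.0924] 0.0031
yellow [[194.0, 230.0, 253.0], [174.0, 315.0, 166.0]] [ 0.4344 -0.0863  0.0913] 0.0018
```

jog_arm --moves '[0,0,0,3,0,0,0,0,0.1,0,6,0,0,0,0,0.1,0,9,0,0,0,0,0.1,0,11,0,0,0,0,0.1,0,12,0,0,0,0,0.1,0,12.5,0,0,0,0,0.1,0,12.5,0,0,0,1,0.1,0,12.5,0,0,0,1,0.1,0,12.5,0,0,0,1,0.1,0,12.5,0,0,0,1,0.1,0,12.5,0,0,0,1,0.1,0,12.5,0,0,0,1,0.1,0,12.5,0,0,0,1,0.1,0,12.5,0,0,0,1,0.1,0,12.5,0,0,0]'

```text
clock: 25.9
position: [0.5292, 0.3823, 0.0432]
tool_rot: [2.107, 2.33, 0.002]
contact_force: [1.5, -0.7, 2.2]
opening: 0.0491
grasp_force: 30.0
```

jog_arm --moves '[1,0,0,-2,0,0,0,1,0,0,-5,0,0,0,1,0,0,-9,0,0,0,1,0,0,-12.5,0,0,0,1,-2,0.4,-15,0,0,0,1,-6,1.1,-15,0,0,0,1,-10,1.8,-15,0,0,0,1,-14,2.6,-15,0,0,0,1,-18,3.3,-15,0,0,0,1,-22,4,-15,0,0,0,1,-26,4.8,-15,0,0,0,1,-30,5.5,-15,0,0,0,1,-34,6.2,-15,0,0,0,1,-37.5,6.9,-15,0,0,0,1,-39.7,7.3,-15,0,0,0,1,-40.3,7.4,-15,0,0,0,1,-40.3,7.4,-15,0,0,0,1,-40.3,7.4,-15,0,0,0,1,-40.3,7.4,-15,0,0,0,1,-40.3,7.4,-15,0,0,0]'

```text
clock: 27.9
position: [0.6424, -0.0099, 0.193]
tool_rot: [-2.105, -2.332, -0.0]
contact_force: [-0.7, 0.5, -2.6]
opening: 0.0492
grasp_force: 30.0
```

```bash
python3 - <<'E'
from chk import *
print(go([.6424,-.0117,.0502]))
chk(8,[("red",(.6347,.0625,.097)),("yellow",(.65,-.0865,.097)),("blue",(.627,.137,.097)),("green",(.6424,-.0117,.24))])
E
```

```text
[-0.18 -0.02 14.28]
red [[198.0, 368.0, 141.0], [194.0, 213.0, 245.0]] [0.639  0.0682 0.0964] 0.0107
yellow [[249.0, 324.0, 482.0], [164.0, 227.0, 163.0]] [ 0.649  -0.0831  0.0944] 0.0006
blue [[177.0, 381.0, 186.0], [212.0, 204.0, 278.0]] [0.6309 0.1385 0.0965] 0.005
green [[160.0, 355.0, 393.0], [118.0, 217.0, 208.0]] [ 0.6426 -0.0146  0.2383] 0.0021
```

View pics/side8.png

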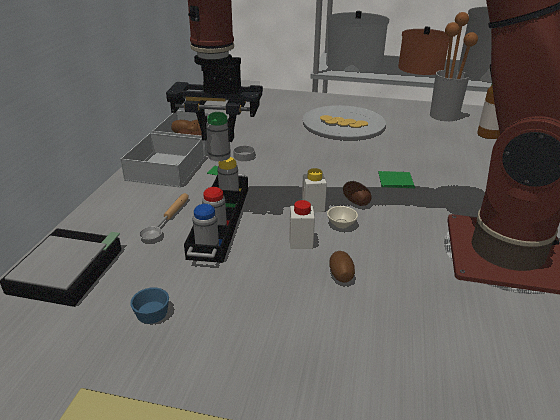

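Blue (204,212), red (213,194) and yellow (227,164) all stand in the caddy, with green held above its compartment at (217,118). Lowering green.

jog_arm --moves '[1,0,0,3,0,0,0,1,0,0,6,0,0,0,1,0,0,9,0,0,0,1,0,0,11.5,0,0,0,1,0,0,13,0,0,0,1,0,0,13.6,0,0,0,1,0,0,13.9,0,0,0,1,0,0,14.1,0,0,0,1,0,0,14.2,0,0,0,1,0,0,14.25,0,0,0,1,0,0,14.3,0,0,0,1,0,0,14.3,0,0,0]'

```text
clock: 29.2
position: [0.6429, -0.0115, 0.0502]
tool_rot: [2.107, 2.33, 0.001]
contact_force: [0.6, 0.1, -2.4]
opening: 0.049
grasp_force: 30.0
```

jog_arm --moves '[1,0,0,0.05,0,0,0,1,0,0,0.1,0,0,0,1,0,0,0.1,0,0,0,1,0,0,0.1,0,0,0]'

```text
clock: 29.6
position: [0.643, -0.0114, 0.05]
tool_rot: [2.107, 2.329, 0.001]
contact_force: [-2.3, -0.6, 7.0]
opening: 0.0497
grasp_force: 29.9
```

jog_arm --moves '[0.4,0,0,0,0,0,0,0,0,0,0,0,0,0,0,0,0,0,0,0,0,0,0,0,0,0,0,0,0,0,0,-1,0,0,0,0,0,0,-4,0,0,0,0,0,0,-8,0,0,0,0,0,0,-12,0,0,0,0,-3,0,-14,0,0,0,0,-7,-1,-16,0,0,0,0,-11,-3,-17,0,0,0,0,-15,-5,-17,0,0,0,0,-19,-7,-17,0,0,0,0,-23,-9,-17,0,0,0,0,-27,-11,-17,0,0,0,0,-31,-13,-17,0,0,0,0,-35,-15,-17,0,0,0,0,-37,-16,-17,0,0,0,0,-37,-16,-17,0,0,0]'

```text
clock: 31.5
position: [0.5178, -0.4004, 0.2191]
tool_rot: [2.115, 2.323, -0.003]
contact_force: [-0.8, -0.2, 0.5]
opening: 0.0877
grasp_force: 0.0
```

```bash
python3 - <<'E'
from chk import *
chk(9,[("red",(.6347,.0625,.097)),("yellow",(.65,-.0865,.097)),("blue",(.627,.137,.097)),("green",(.6424,-.0117,.097)),("red",(.436,.066,.092)),("yellow",(.4344,-.0863,.092))])
E
```

```text
red [[197.0, 362.0, 373.0], [194.0, 213.0, 245.0]] [0.6336 0.0665 0.0965] 0.0007
yellow [[248.0, 324.0, 506.0], [163.0, 227.0, 188.0]] [ 0.6499 -0.0835  0.0965] 0.0013
blue [[177.0, 378.0, 285.0], [212.0, 204.0, 281.0]] [0.628  0.1369 0.0961] 0.0012
green [[222.0, 344.0, 381.0], [175.0, 219.0, 256.0]] [ 0.6456 -0.0144  0.0992] 0.004
red [[156.0, 281.0, 212.0], [207.0, 302.0, 222.0]] [0.4361 0.0659 0.0919] 0.0028
yellow [[194.0, 230.0, 253.0], [174.0, 315.0, 166.0]] [ 0.4345 -0.0863  0.0913] 0.0018
```

View pics/scene9.png

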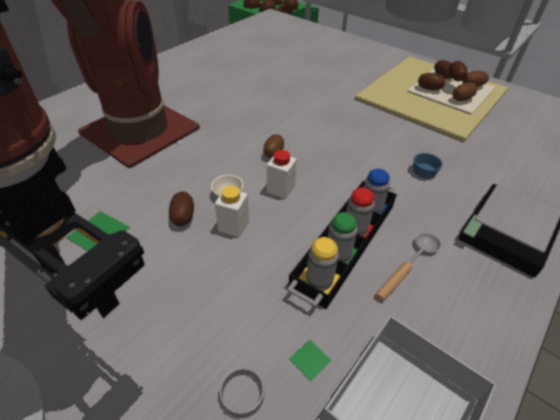

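All four shakers stand upright on their own colours: blue (378,178), red (362,197), green (344,222), yellow (324,248). They are within about 5 mm of the pad centres, and the jars at (281,158) and (230,194) haven't moved. Handing in.

```bash
python3 -c "
from plant import manip
print(manip.sign_off())"
```

```text
the job is handed in; nothing more can be done
None
```

The job is handed in: all four steel shakers stand upright on their matching pads, about 5 mm or less from the pad centres by the cameras, and both white refill jars are where they started; the hand-in did not report a verdict.

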